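# Hold the magnifier in focus over the blue crystal

### The arm

A 6-joint arm with a two-finger parallel gripper is mounted at the origin on the work surface. World frame = base frame: x ahead of the robot, y to its left, z up, the work surface at z = 0. Lengths are in mm, angles in rad, forces in N, time in s.
With the tool pointing down it reaches from about 325 to 775 mm from the base axis. Payload 5.5 kg.
Tool frame: the origin (TCP) lies midway between the tips of the shut fingers; the grasp point (between the pads) lies 19 mm behind it; z points along the fingers, x is the direction in which the jaws open and shut, and the axes are right-handed (so a half turn about z gives the same grasp; the last joint's range is limited). The gripper opens to 85 mm and grips with 20 to 120 N. Pads are 22 mm wide; open, the fingers measure 114 mm over their backs; the gripper's body (76 mm by 85 mm) begins 54 mm behind the grasp point. The pads swing forward as they close: fully open they stand 13 mm farther back than shut.
Start: joints at [1.147, 0.091, 1.231, -0, 1.82, -0.057], TCP at [215.183, 560.101, 231.275] pointing down, gripper open.
Joint ranges: [-2.87, 2.87], [-0.86, 2.18], [0.17, 2.46], [-1.51, 4.65], [0.06, 2.69], [-2.65, 2.65]. Speed limits (rad/s): [2.57, 2.57, 3.01, 3.14, 3.14, 3.14].

### API

Orientations are given as a rotation vector (axis times angle).
In Python, from plant import bot gives the robot as it stands. The module is installed in compiled form; this text tells all that it offers.
- The arm moves only by the tool carry_out, never from a script. Its argument "steps" is a list of rows, each an object of numbers: "tx", "ty", "tz": the shift along the tool's x, y, z in mm; "ax", "ay", "az": the turn, a rotation vector about the tool's x, y, z in rad. A call has exactly 5 rows; each row shifts and turns the commanded pose from where the row before left it, along the tool's axes as they then stand; what a row does not reach is not made up. A row lasts 1/12 s, in which the tool goes at most 41.7 mm and 7.16 degrees, less where a joint would pass 70% of its speed; a pose out of reach is approached as far as the arm can. A call with a gripper value outside its range is refused whole. "claw" is the closure, from 0 (fully open) to 1 (shut), set as the call begins (left out, the last holds). The fingers move at their own pace and stop on an object; "squeeze" is the grip in N (left out, the last holds). Time passes only in rows, so rows that do not move let the fingers close, or fill a call up. It gives the time, the measured TCP pose, the force and the opening at its end, in the units of the state.
- bot.get_state(): the state, without advancing time (a new reading comes with each control period).
- bot.snapshot(name): name is "side" or "top"; returns a dict with "pixels" (420x560x3 uint8, blue, green, red), "fx", "fy", "cx", "cy" (pixels), "k1" (the pictures are not rectified: a ray, as slopes to the right and down, at radius r is drawn at 1 + k1 r^2 times it, then the intrinsics apply), "R" (3x3) and "t" (3): a world point X has camera coordinates R X + t. Camera axes: x right, y down, z forward; pixel columns grow to the right and rows downward; lengths in mm; the calibration is good to about 2 mm. A picture is of the moment at which its call begins. There is no depth.
- bot.finish_job(): hands the job in, once; it reports no verdict.
The state is a dict: "t": time; "qpos": joint angles; "joint_velocities": joint speeds; "joint_efforts": joint torques, N m; "position": TCP position; "tool_rot": TCP orientation; "wrist_force": force on the tool from outside, world axes, zero at the start; "torque": the same for the moment, N m; "width": opening from 0.0 (shut) to 1.0 (fully open).
Only numpy, scipy, OpenCV 4.12 (cv2) and the standard library are available. Lean on these libraries where they do the work, as an engineer would, in place of code of your own. Each camera call takes 0.05 s, during which the arm holds its last target.

### The job

Take the magnifier by its handle, draw it out of its leaning holder, and hold it over the blue crystal, centred above it, with the lens level and at the height marked by the middle of the red rider on the upright rule, where the crystal is in focus. Keep the fingers off the lens and its rim, and leave the rider, the three dishes and everything else on the bench where they are. Finish while still holding the magnifier steady there, carried by the gripper alone.

Things in the scene. Friction and masses are not known exactly. Their poses are not given: they have to be found in the camera images.
- magnifier: Hand magnifier, 197 mm long, about 90 g: round lens in a black rim, black handle in the lens's plane (18 mm wide along y, 12 mm thick along z). Origin: on the handle's middle line, where to grip, 80 mm from the lens's centre. x points along the handle to the lens; z is square to the lens. Handle from x = -80 to +30 mm, then a 9 mm steel neck; rim from +43 mm. Balances about 30 mm from the origin towards the lens.
- lens_head: Lens with black rim, 74 mm across, 9 mm thick, rigidly part of the magnifier; fingers off. Origin: the lens's centre, axes as the magnifier's. At the start the handle's last 50 mm stand in the sleeve, about 60 mm of handle is free between sleeve and neck, the lens is uppermost, the magnifier leans about 43 degrees from vertical towards the holder's +x, and its y axis is level.
- holder: Fixed holder: grey foot 120 x 84 x 14 mm with a teal sleeve that leans 40 degrees from vertical towards the holder's +x axis. The sleeve is 28 mm wide and 22 mm thick outside, 50 mm deep, open at its upper end, and loose on the handle (1.2 mm each side). Origin: on the table, 2 mm off the middle of the foot.
- holder_mouth (a point): Centre of the sleeve's open upper end, about 72 mm above the table and about 30 mm from the magnifier's origin at the start.
- focus_mark (a point): Centre of the red rider (52 mm wide, 16 mm deep, 16 mm tall, white line round its middle) on the upright rule: its height is the height at which the middle of the lens must be held. It is clamped by friction only and must not be moved. z axis up.
- rule_stand: Fixed upright white rule, 30 mm wide and 4 mm thick, 222 mm high, on a grey foot 60 x 90 x 14 mm. Origin: on the table under the rule. It carries the red rider; 10 mm scale marks on both faces.
- crystal_blue (a point): Top of the blue crystal (about 30 x 20 mm), the one to be looked at, in the middle of its own loose glass dish (80 mm across, 15 mm high) on white filter paper, 18 mm above the table.
- crystal_white (a point): Top of the white crystal, in the middle of its own loose glass dish (80 mm across, 15 mm high) on white filter paper, 18 mm above the table.
- crystal_purple (a point): Top of the dark purple crystal, in the middle of its own loose glass dish (80 mm across, 15 mm high) on white filter paper, 18 mm above the table.
- vial: Loose amber vial with white cap, 25 mm across, 68 mm high. Origin under its centre.
- phone: Loose black phone lying flat, 72 x 150 x 8 mm. Origin under its centre.
- cryst_dish: Loose empty glass crystallising dish, 104 mm across, 60 mm high. Origin under its centre.
- wash_bottle: Loose white wash bottle with blue cap and bent spout, 64 mm across, 185 mm high. Origin under its centre.
- beaker: Loose glass beaker, 72 mm across, 94 mm high, with a glass rod and a spatula standing in it up to 220 mm high. Origin under its centre.
- tweezers: Loose steel tweezers lying flat, 120 x 25 x 7 mm. Origin under their middle.

How it is judged (in metres and radians):
On the way:
1. the magnifier, held in the fingers, has been drawn right out of the holder's sleeve (distance between magnifier and holder_mouth above 0.088 m and contact force between magnifier and the fingers above 0.5 N), for 0.1 s.
At the end, for the whole second after the job is handed in: The magnifier is held still in the fingers and by nothing else; the lens's centre is within 12 mm, seen from above, of the blue crystal's middle and within 8 mm of the height of the red rider's middle; the lens is within 7 degrees of level (horizontal distance between lens_head and crystal_blue below 0.012 m and z of lens_head in the frame of focus_mark between -0.008 and 0.008 m and (angle between lens_head's own z axis and vertical below 0.12 rad or angle between lens_head's own z axis and vertical above 3.0216 rad) and contact force between magnifier and the fingers above 0.5 N and linear speed of lens_head below 0.02 m/s and angular speed of lens_head below 0.15 rad/s and contact force between magnifier and holder below 0.05 N and contact force between magnifier and rule_stand below 0.05 N and contact force between magnifier and beaker below 0.05 N and contact force between magnifier and wash_bottle below 0.05 N and contact force between magnifier and cryst_dish below 0.05 N); the arm keeps its last pose, push and grip.
It fails at once if the fingers touch the lens or its rim (contact force between lens_head and the fingers above 0.5 N).
It fails at once if the red rider is moved (distance of focus_mark from where it was at the start of the episode above 0.005 m).
It fails at once if a dish with a crystal is moved by more than 10 mm (distance of any of crystal_blue, crystal_white, crystal_purple from where it was at the start of the episode above 0.01 m).
It fails at once if another thing on the bench is moved by more than 15 mm (distance of any of vial, phone, cryst_dish, wash_bottle, beaker, tweezers from where it was at the start of the episode above 0.015 m).
It also fails if it takes over 45 s, if anything falls off the work surface, if the arm or the gripper's body presses on something with over 40 N, if the wrist force passes 120 N, or if a joint passes its speed limit or range.

## Working session

There is one attempt and no reset: what is moved stays moved. The work goes in short steps, Python scripts to look and compute and a tool call to move; the robot and the scene stay as the last step left them, time stands still between calls to the robot, and variables do not carry over. Pictures are saved under pics/ and viewed, and the job is handed in when it is done.

Besides the shell and the picture viewer there is one more tool, called after ">>>" as name(argument=value, ...) on one line, values as JSON. carry_out: Moves the arm, as the interface text tells. Its arguments: {"type":"object","properties":{"steps":{"type":"array","items":{"type":"object","properties":{"tx":{"type":"number"},"ty":{"type":"number"},"tz":{"type":"number"},"ax":{"type":"number"},"ay":{"type":"number"},"az":{"type":"number"}}}},"claw":{"type":"number"},"squeeze":{"type":"number"}},"required":["steps"]}

```bash
mkdir -p pics
python3 - <<'E'
from plant import bot
import cv2,pickle
d={}
for n in("side","top"):
    s=bot.snapshot(n);d[n]=s;cv2.imwrite(f"pics/{n}0.png",s["pixels"]);print(n,{k:v for k,v in s.items() if k!="pixels"})
pickle.dump(d,open("s0.pkl","wb"))
print(bot.get_state())
E
```

```text
side {'fx': 505.7419635106527, 'fy': 505.7419635106527, 'cx': 281.3228707621409, 'cy': 210.17236599973165, 'k1': 0.019657129383058365, 'R': array([[ 0.8562178 , -0.51641908, -0.01422715],
       [-0.34028651, -0.54304283, -0.76766502],
       [ 0.38871091,  0.66212976, -0.64069338]]), 't': array([-504.33908984,  273.76971173,  973.28910934])}
top {'fx': 388.0029012234448, 'fy': 388.0029012234448, 'cx': 286.9471838358692, 'cy': 214.3487717639686, 'k1': 0.020480181747106172, 'R': array([[-5.44844118e-04, -9.99320622e-01,  3.68510217e-02],
       [-9.91617609e-01, -4.22146870e-03, -1.29138285e-01],
       [ 1.29206117e-01, -3.66124823e-02, -9.90941626e-01]]), 't': array([-23.8766747 , 612.15657565, 885.96557573])}
{'t': 0.1, 'qpos': array([ 1.14728932e+00,  9.18184527e-02,  1.23180921e+00, -4.23199477e-06,
        1.81979207e+00, -5.67154410e-02]), 'joint_velocities': array([ 1.17726888e-03, -2.75974280e-03, -2.13180995e-03,  1.91699879e-03,
       -4.27962825e-04,  9.82514161e-05]), 'joint_efforts': array([ 1.93626198e-03, -4.60217965e+01, -4.19219649e+01, -3.68522672e-05,
        1.05865209e-02, -5.76460070e-05]), 'position': array([215.07779696, 559.84744392, 230.21834623]), 'tool_rot': array([ 2.58852733e+00,  1.77852448e+00, -2.44967742e-03]), 'wrist_force': array([-0.24892427, -0.06819292,  0.10247942]), 'torque': array([ 0.00442496,  0.01433816, -0.01395765]), 'width': 1.0027224619756427}
```

View pics/side0.png

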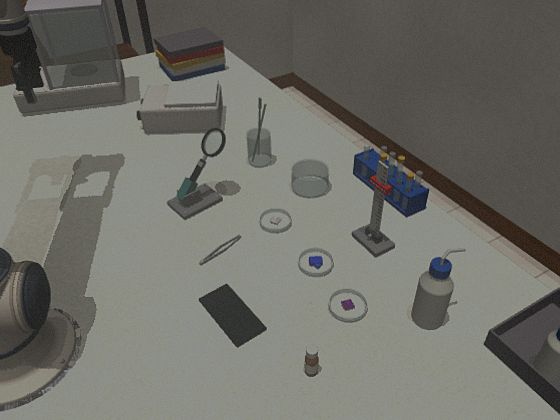

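View pics/top0.png

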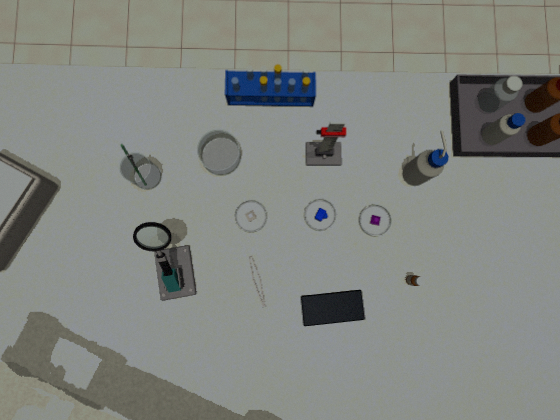

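The side view shows the holder at about (195,200) with the lens at (213,142), the blue crystal at (316,262) and the rider at (381,186). The top view shows the lens ring at (153,236), the sleeve at (172,280), the blue crystal at (321,215) and the rider at (333,131). Next I measure these.

```bash
cat > h.py <<'E'
import numpy as np,cv2,pickle
def ray(s,uv):
    K=np.array([[s['fx'],0,s['cx']],[0,s['fy'],s['cy']],[0,0,1]])
    p=cv2.undistortPoints(np.array([[uv]],float),K,np.array([s['k1'],0,0,0,0.]))[0,0]
    R=np.array(s['R']);return -R.T@s['t'],R.T@np.array([p[0],p[1],1])/np.sqrt(1+p@p)
def plane(s,uv,z):
    o,d=ray(s,uv);return o+d*(z-o[2])/d[2]
def tri(s1,u1,s2,u2):
    o1,d1=ray(s1,u1);o2,d2=ray(s2,u2)
    a=np.linalg.lstsq(np.c_[d1,-d2],o2-o1,rcond=None)[0]
    p,q=o1+a[0]*d1,o2+a[1]*d2;return (p+q)/2,np.linalg.norm(p-q)
def proj(s,X):
    c=s['R']@np.asarray(X,float)+s['t'];p=c[:2]/c[2];p=p*(1+s['k1']*(p@p))
    return p*[s['fx'],s['fy']]+[s['cx'],s['cy']]
E
python3 - <<'E'
from h import *
d=pickle.load(open("s0.pkl","rb"))
for n,s in d.items():
    im=s['pixels'];h=cv2.cvtColor(im,cv2.COLOR_BGR2HSV)
    for nm,lo,hi in [("blue",(112,150,60),(128,255,255)),("red",(0,150,60),(6,255,255)),("red2",(174,150,60),(180,255,255)),("purple",(135,80,30),(165,255,255)),("teal",(80,80,30),(98,255,255))]:
        m=cv2.inRange(h,lo,hi);k,l,st,c=cv2.connectedComponentsWithStats(m)
        for i in range(1,k):
            if st[i,4]>15:print(n,nm,st[i],c[i].round(1))
def crop(n,x,y,w,h,f,o):
    cv2.imwrite(o,cv2.resize(d[n]['pixels'][y:y+h,x:x+w],None,fx=f,fy=f,interpolation=cv2.INTER_CUBIC))
crop("side",155,115,100,110,5,"pics/c1.png");crop("top",120,210,90,100,6,"pics/c2.png")
crop("side",345,140,70,120,5,"pics/c3.png");crop("top",295,115,60,60,8,"pics/c4.png")
E
```

```text
side blue [309 257  13   5  36] [315.1 258.5]
side red [371 176   5   4  16] [373.  177.3]
side red [376 180  16   9  38] [383.6 185.1]
side purple [341 300  13  10  78] [347.2 304.1]
top blue [315 208  12  13  99] [320.4 214.3]
top red [321 128  25   8 106] [333.2 132.1]
top purple [370 215  10  10  73] [374.7 219.7]
top teal [161 268  20  24 259] [170.8 281.3]
```

View pics/c1.png

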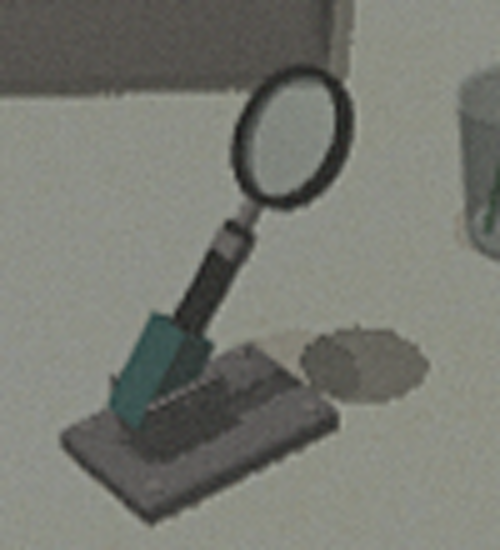

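View pics/c2.png

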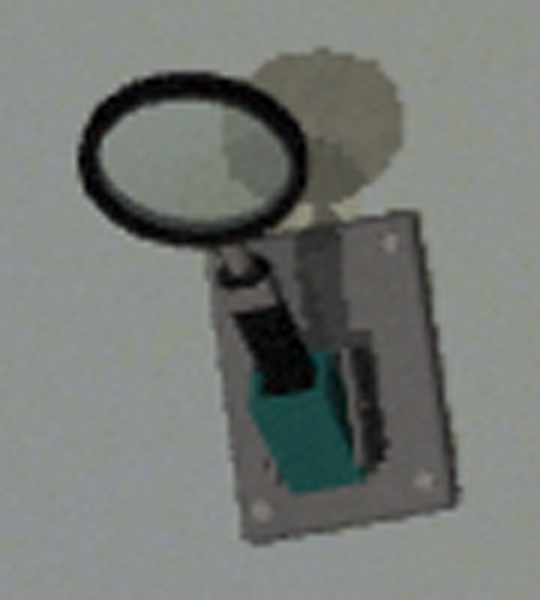

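View pics/c3.png

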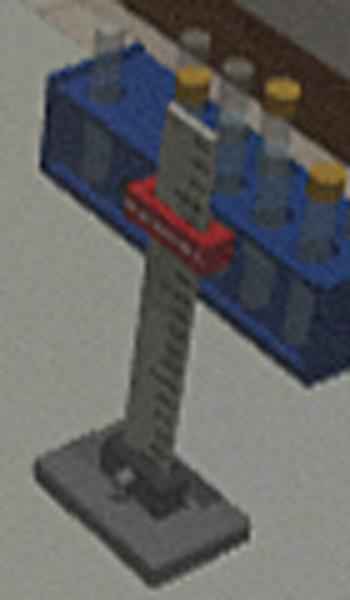

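View pics/c4.png

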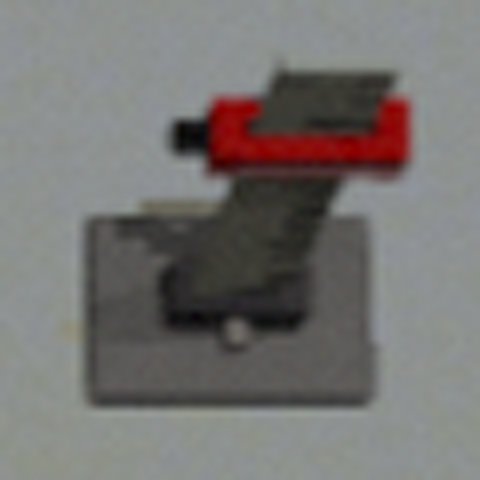

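Run:
```python
from h import *
d=pickle.load(open("s0.pkl","rb"))
def crop(n,x,y,w,h,f,o):
    im=cv2.resize(d[n]['pixels'][y:y+h,x:x+w],None,fx=f,fy=f,interpolation=cv2.INTER_CUBIC)
    im=np.clip(im*1.6,0,255).astype('uint8')
    return im
a=crop("side",366,168,30,30,18,"");b=crop("top",314,118,40,30,13,"")
cv2.imwrite("pics/d1.png",a);cv2.imwrite("pics/d2.png",b)
cv2.imwrite("pics/d3.png",crop("side",295,240,45,40,12,""));cv2.imwrite("pics/d4.png",crop("top",300,195,42,40,12,""))
# lens ellipses
for n,(x,y,w,h) in {"side":(195,122,36,42),"top":(130,218,46,36)}.items():
    im=d[n]['pixels'][y:y+h,x:x+w];g=im.max(2);m=(g<70).astype('uint8')*255
    cs,_=cv2.findContours(m,cv2.RETR_CCOMP,cv2.CHAIN_APPROX_NONE)
    for c in cs:
        if len(c)>30:
            e=cv2.fitEllipse(c);print(n,len(c),np.array(e[0])+[x,y],e[1],e[2])
```

```text
side 73 [212.96650314 141.86625099] (21.32449722290039, 29.037086486816406) 21.27779197692871
side 64 [212.58923531 141.7583847 ] (17.62552261352539, 25.919260025024414) 25.286584854125977
top 108 [152.38006401 236.78049469] (29.389320373535156, 38.36708450317383) 101.59217071533203
top 77 [151.80085373 236.3946209 ] (21.232759475708008, 32.72068405151367) 96.33098602294922
```

View pics/d1.png

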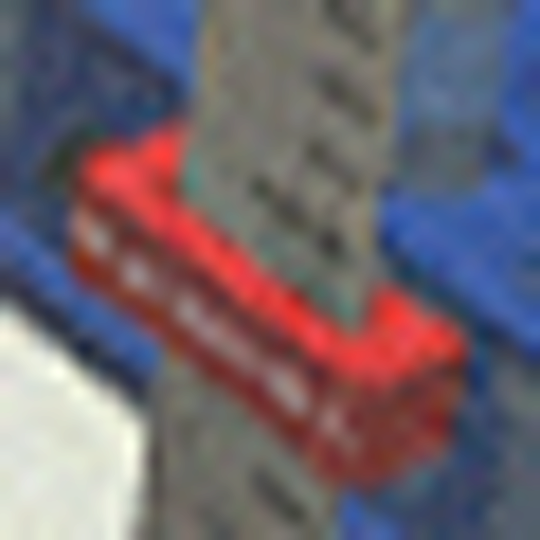

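View pics/d2.png

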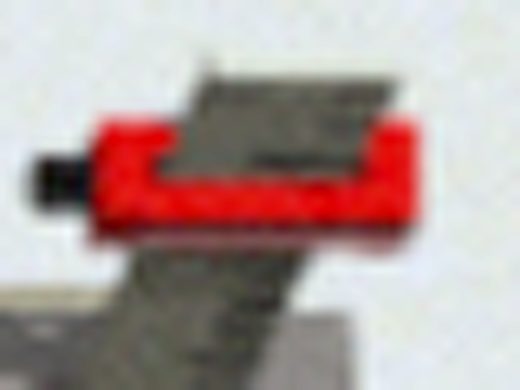

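View pics/d3.png

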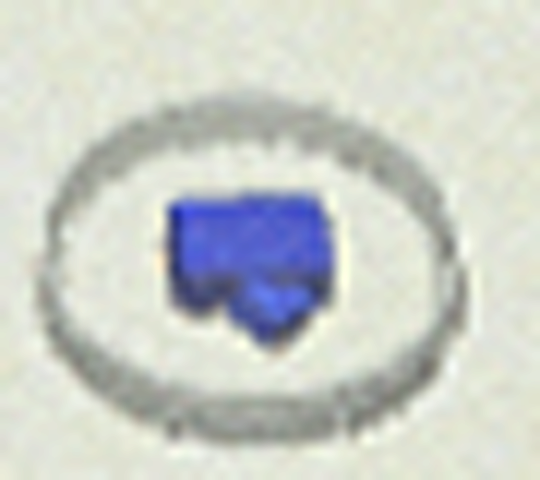

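View pics/d4.png

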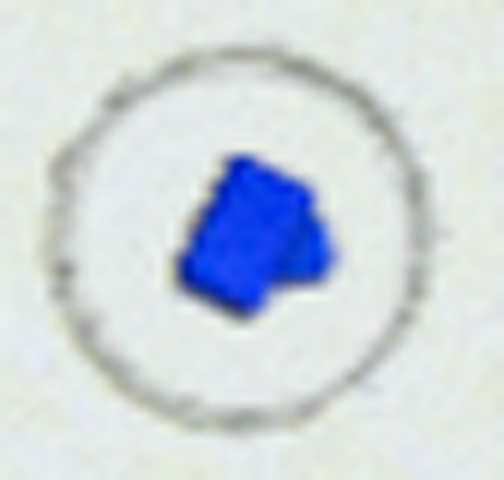

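Run:
```python
from h import *
d=pickle.load(open("s0.pkl","rb"));S,T=d['side'],d['top']
c=lambda x,y,f,X,Y:(x+(X+.5)/f-.5,y+(Y+.5)/f-.5)
print("fl",tri(S,c(366,168,18,80,190),T,c(314,118,13,95,218)))
print("fr",tri(S,c(366,168,18,345,375),T,c(314,118,13,418,222)))
print("fbl",tri(S,c(366,168,18,75,258),T,c(314,118,13,95,242)))
print("fbr",tri(S,c(366,168,18,325,482),T,c(314,118,13,405,247)))
print("blue dish top",plane(T,c(300,195,12,240,240),8))
print("blue crystal block T z18",plane(T,c(300,195,12,248,237),18), "side z18", plane(S,c(295,240,12,248,240),18))
print("blue dish side rim", plane(S,c(295,240,12,253,245),15),plane(S,c(295,240,12,253,270),8))
print("lens",tri(S,(212.8,141.85),T,(152.2,236.6)))
print("handle top end",tri(S,c(155,115,5,236,230),T,c(120,210,6,244,270)))
print("mouth",tri(S,c(155,115,5,182,330),T,c(120,210,6,288,375)))
# holder foot corners top z14
for X in [(210,250),(418,210),(455,500),(250,540)]:print("foot",plane(T,c(120,210,6,*X),14)[:2])
for X in [(62,440),(152,512),(338,415),(245,345)]:print("footS",plane(S,c(155,115,5,*X),14)[:2])
for n,u in dict(vial=(412,281),wash=(420,172),beaker=(145,175),cdish=(220,153),white=(251,216)).items():print(n,plane(T,u,15)[:2].round())
rf=[plane(T,c(295,115,8,*X),14)[:2].round() for X in [(90,215),(370,215),(370,400),(90,400)]];print(rf)
```

```text
fl (array([764.4495589 , -88.98624064, 172.02478227]), np.float64(1.6428745213179752))
fr (array([ 762.01495295, -140.24306735,  178.15690047]), np.float64(2.1141018257262134))
fbl (array([763.7141166 , -90.18466459, 162.78557053]), np.float64(1.384089099933169))
fbr (array([ 762.18654621, -140.54654481,  162.83412317]), np.float64(3.960888743436888))
blue dish top [ 616.25340117 -104.74840746    8.        ]
blue crystal block T z18 [ 615.57610181 -105.17562566   18.        ] side z18 [ 612.51963629 -107.91319275   18.        ]
blue dish side rim [ 614.30921877 -107.07860519   15.        ] [ 614.68082843 -106.89132167    8.        ]
lens (array([549.36784917, 258.14089912, 152.17119463]), np.float64(2.3727641785198386))
handle top end (array([512.85509508, 251.93950786, 112.80804065]), np.float64(4.315059844983845))
mouth (array([475.1283162 , 246.56555594,  68.80938391]), np.float64(4.131551337718589))
foot [525.36464718 292.75094338]
foot [541.29343237 211.40437624]
foot [427.14434227 193.18937473]
foot [412.19279276 272.22482422]
footS [406.84439441 265.16216098]
footS [423.83997168 187.62352934]
footS [536.06502635 208.41898985]
footS [520.29477586 289.67621512]
vial [ 454. -326.]
wash [ 724. -358.]
beaker [711. 323.]
cdish [768. 143.]
white [611.  64.]
[array([801., -71.]), array([ 802., -160.]), array([ 742., -159.]), array([741., -71.])]
```

```bash
cat >> h.py <<'E'
from scipy.spatial.transform import Rotation as Ro
def frame(psi,lean,sgn):
    # tool pointing along -z_mag, x_t = sgn * mag y ; magnifier leaning 'lean' from vertical to azimuth psi
    a=np.array([np.cos(psi),np.sin(psi),0]);m=a*np.sin(lean)+np.array([0,0,np.cos(lean)])
    y=np.array([-np.sin(psi),np.cos(psi),0]);z=-np.cross(m,y)
    x=sgn*y;return np.c_[x,np.cross(z,x),z],m
def togo(st,Rt,pt):
    R0=Ro.from_rotvec(st['tool_rot']).as_matrix()
    rv=Ro.from_matrix(R0.T@Rt).as_rotvec()
    return R0.T@(pt-st['position']),rv
E
python3 - <<'E'
from h import *
from plant import bot
d=pickle.load(open("s0.pkl","rb"));S,T=d['side'],d['top']
st=bot.get_state();print(Ro.from_rotvec(st['tool_rot']).as_matrix().round(3))
o=np.array([495.5,248,94])
for s in(1,-1):
    R,m=frame(np.deg2rad(9.5),np.deg2rad(43),s)
    print(R.round(3)); print(togo(st,R,o+R[:,2]*(20-110)),"grasp tcp",o+20*R[:,2])
for u in [(20,105),(125,100),(140,128),(222,125),(65,30)]:print(u,plane(S,u,0)[:2].round())
for u in [(5,265),(60,185),(5,150)]:print(u,plane(T,u,0)[:2].round())
print(proj(S,st['position']),proj(T,st['position']))
E
```

```text
[[ 0.359  0.933 -0.001]
 [ 0.933 -0.359 -0.002]
 [-0.002 -0.    -1.   ]]
[[-0.165  0.673  0.721]
 [ 0.986  0.113  0.121]
 [ 0.     0.731 -0.682]]
(array([-223.82391645,  316.90751761,   75.21543445]), array([-0.80096424,  0.21998986, -0.50141837])) grasp tcp [509.92647251 250.41416355  80.3600328 ]
[[ 0.165 -0.673  0.721]
 [-0.986 -0.113  0.121]
 [-0.    -0.731 -0.682]]
(array([-223.82391645,  316.90751761,   75.21543445]), array([0.28922097, 1.05302875, 2.41982438])) grasp tcp [509.92647251 250.41416355  80.3600328 ]
(20, 105) [ 180. 1054.]
(125, 100) [496. 897.]
(140, 128) [478. 687.]
(222, 125) [707. 563.]
(65, 30) [ 477. 1691.]
(5, 265) [494. 642.]
(60, 185) [687. 531.]
(5, 150) [774. 667.]
[37.98566009 98.87890577] [-55.69037356 432.9234226 ]
```

```bash
cat >> h.py <<'E'
def plan(st,Rt,pt,n):
    R=Ro.from_rotvec(st['tool_rot']).as_matrix();p0=np.array(st['position'])
    rv=Ro.from_matrix(R.T@Rt).as_rotvec()/n
    rows=[]
    for i in range(n):
        t=R.T@((pt-p0)/n);rows.append(t);R=R@Ro.from_rotvec(rv).as_matrix()
    print("rot/row",rv.round(4));print(np.array(rows).round(1).tolist())
E
python3 - <<'E'
from h import *
from plant import bot
st=bot.get_state();o=np.array([495.5,248,94]);R,m=frame(np.deg2rad(9.5),np.deg2rad(43),1)
plan(st,R,o+R[:,2]*(20-110),15)
E
```

```text
rot/row [-0.0534  0.0147 -0.0334]
[[-14.9, 21.1, 5.0], [-15.7, 20.3, 5.9], [-16.5, 19.4, 6.7], [-17.2, 18.5, 7.5], [-17.9, 17.5, 8.2], [-18.6, 16.4, 8.8], [-19.3, 15.3, 9.4], [-19.9, 14.1, 9.9], [-20.5, 12.9, 10.3], [-21.1, 11.7, 10.7], [-21.6, 10.4, 11.0], [-22.1, 9.1, 11.2], [-22.5, 7.7, 11.3], [-22.9, 6.4, 11.3], [-23.3, 5.0, 11.3]]
```

>>> carry_out(steps=[{"tx":-15,"ty":21,"tz":5,"ax":-0.053,"ay":0.015,"az":-0.033},{"tx":-16,"ty":20,"tz":6,"ax":-0.053,"ay":0.015,"az":-0.033},{"tx":-16.5,"ty":19.5,"tz":7,"ax":-0.053,"ay":0.015,"az":-0.033},{"tx":-17,"ty":18.5,"tz":7.5,"ax":-0.053,"ay":0.015,"az":-0.033},{"tx":-18,"ty":17.5,"tz":8,"ax":-0.053,"ay":0.015,"az":-0.033}], claw=0, squeeze=20)

```text
t: 0.52
position: [286.9, 451.3, 205.1]
tool_rot: [2.28, 1.867, 0.315]
wrist_force: [0.3, -0.5, 0.5]
width: 0.998
```

>>> carry_out(steps=[{"tx":-18.5,"ty":16.5,"tz":9,"ax":-0.053,"ay":0.015,"az":-0.033},{"tx":-19.5,"ty":15.5,"tz":9.5,"ax":-0.053,"ay":0.015,"az":-0.033},{"tx":-20,"ty":14,"tz":10,"ax":-0.053,"ay":0.015,"az":-0.033},{"tx":-20.5,"ty":13,"tz":10,"ax":-0.053,"ay":0.015,"az":-0.033},{"tx":-21,"ty":12,"tz":11,"ax":-0.053,"ay":0.015,"az":-0.033}])

```text
t: 0.93
position: [358.8, 343.6, 179.5]
tool_rot: [1.954, 1.904, 0.592]
wrist_force: [0.3, -0.9, 0.6]
width: 1.001
```

>>> carry_out(steps=[{"tx":-21.5,"ty":10.5,"tz":11,"ax":-0.053,"ay":0.015,"az":-0.033},{"tx":-22,"ty":9,"tz":11,"ax":-0.053,"ay":0.015,"az":-0.033},{"tx":-22.5,"ty":8,"tz":11,"ax":-0.053,"ay":0.015,"az":-0.033},{"tx":-23,"ty":6.5,"tz":11,"ax":-0.053,"ay":0.015,"az":-0.033},{"tx":-23,"ty":5,"tz":11,"ax":-0.053,"ay":0.015,"az":-0.033}])

```text
t: 1.35
position: [439.9, 247.0, 149.7]
tool_rot: [1.622, 1.901, 0.808]
wrist_force: [0.8, -0.3, -0.6]
width: 1.003
```

Run:
```python
from h import *
from plant import bot
d={n:bot.snapshot(n) for n in("side","top")};pickle.dump(d,open("s1.pkl","wb"))
st=bot.get_state();o=np.array([495.5,248,94]);R,m=frame(np.deg2rad(9.5),np.deg2rad(43),1)
print(st['t'],st['position'],st['wrist_force'],st['joint_velocities'].round(2),st['qpos'].round(2));print(togo(st,R,o+20*R[:,2]))
a=d['side']['pixels'];b=d['top']['pixels']
cv2.imwrite("pics/e1.png",cv2.resize(a[100:240,80:280],None,fx=4,fy=4));cv2.imwrite("pics/e2.png",cv2.resize(b[200:340,80:270],None,fx=4,fy=4))
print("tcp",proj(d['side'],st['position']),proj(d['top'],st['position']))
```

```text
1.45 [440.89952606 245.60131116 149.77101545] [ 0.00941543  0.31485867 -0.24775622] [ 0.06 -0.01 -0.07  0.01  0.08  0.08] [ 0.69 -0.85  2.28 -0.45  1.03 -0.94]
(array([-5.70054304, -2.25071379, 97.81720449]), array([-0.01521305,  0.00993739, -0.0086737 ]))
tcp [174.40965995 158.09089192] [156.12591995 290.93672175]
```

View pics/e1.png

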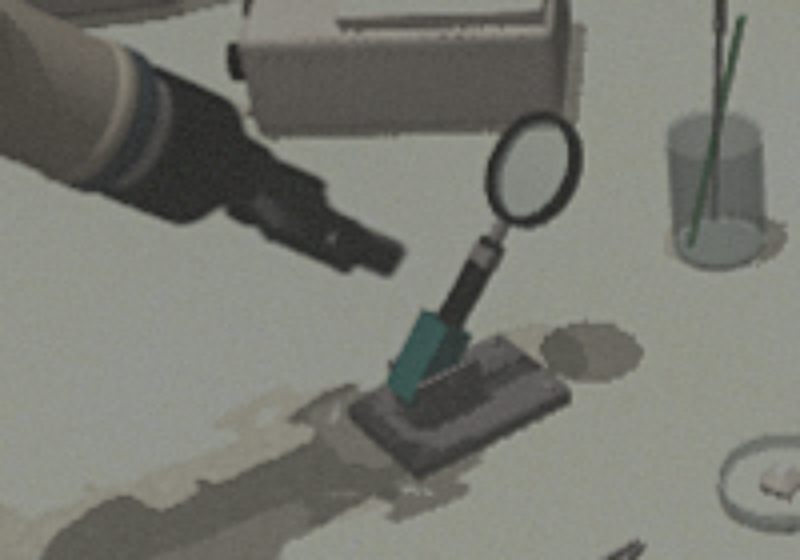

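View pics/e2.png

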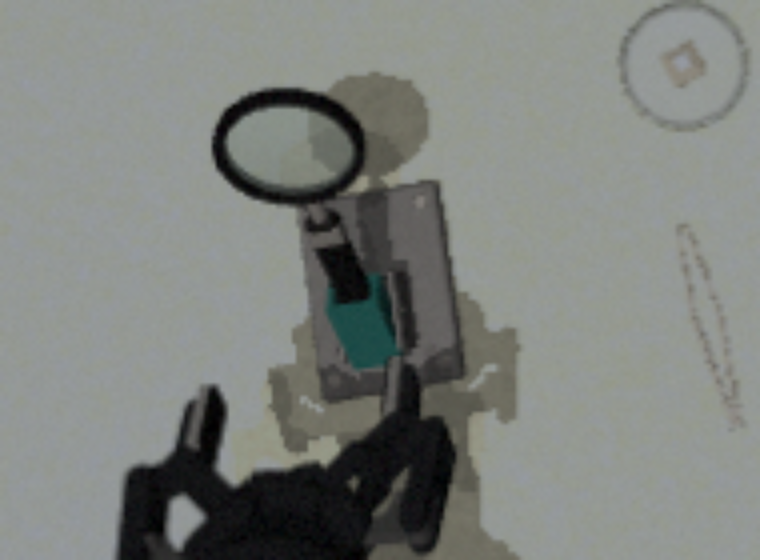

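The side view shows the gripper tip near (180,165), behind the handle. The top view shows the fingertips at (132,297) and (181,291), whose middle agrees with the projected TCP. I advance part of the way and look again.

>>> carry_out(steps=[{"tx":-2,"ty":-1,"tz":12,"ax":-0.005,"ay":0.005,"az":-0.004},{"tx":-2,"ty":-1,"tz":14,"ax":-0.005,"ay":0.005,"az":-0.004},{"tx":-1.5,"tz":14,"ax":-0.005},{"tz":14},{"tz":6}])

```text
schema error: expected keys tx, ty, tz, ax, ay, az
```

```bash
cat > look.py <<'E'
import sys
from h import *
from plant import bot
k=sys.argv[1]
d={n:bot.snapshot(n) for n in("side","top")};pickle.dump(d,open(f"s{k}.pkl","wb"))
st=bot.get_state()
print(st['t'],st['position'],st['wrist_force'],st['torque'].round(2),st['width'],st['qpos'].round(2))
sx,sy,tx,ty=map(int,sys.argv[2:6])
a=d['side']['pixels'];b=d['top']['pixels']
f=lambda i,x,y:cv2.resize(i[y:y+90,x:x+120],None,fx=6,fy=6,interpolation=cv2.INTER_CUBIC)
cv2.imwrite(f"pics/f{k}a.png",f(a,sx,sy));cv2.imwrite(f"pics/f{k}b.png",f(b,tx,ty))
E
python3 look.py 2 140 120 100 220
python3 - <<'E'
from h import *
from plant import bot
st=bot.get_state();o=np.array([495.5,248,94]);R,m=frame(np.deg2rad(9.5),np.deg2rad(43),1)
print(togo(st,R,o+20*R[:,2]))
E
```

```text
1.55 [440.3670581  247.87268384 154.02716046] [-0.17730459  0.44376041  0.75155081] [-0.04  0.33  0.05] 0.9990163858667392 [ 0.7  -0.86  2.28 -0.45  1.04 -0.93]
(array([ -8.4265665 ,  -5.47516571, 100.8505453 ]), array([-0.01219597,  0.00611363, -0.01120186]))
```

View pics/f2a.png

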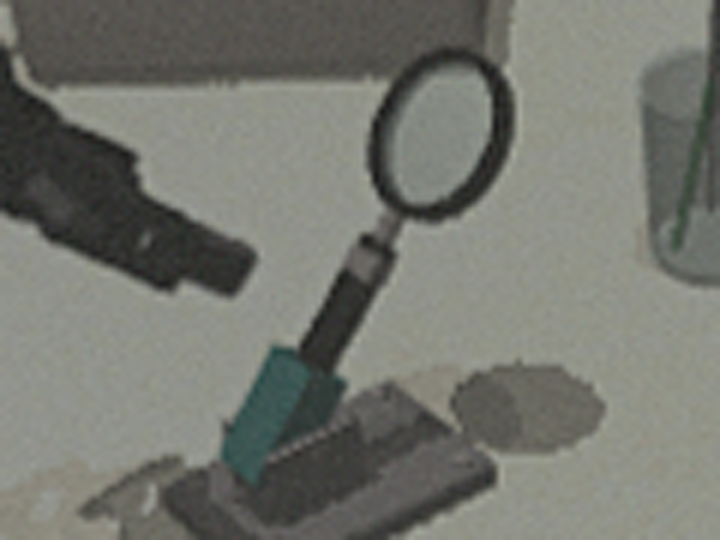

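View pics/f2b.png

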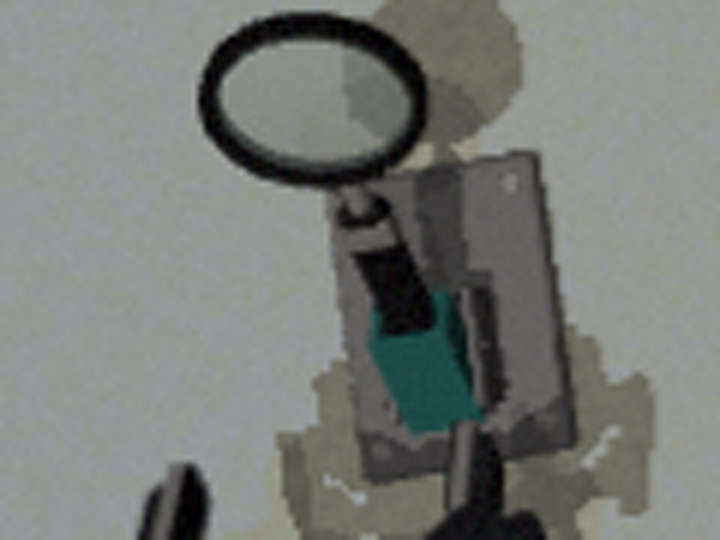

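The move was refused because every row needs all six keys. The pictures show the handle's free part at side (197,172) and top (166,267), with nothing disturbed.

>>> carry_out(steps=[{"tx":-2,"ty":-1,"tz":12,"ax":-0.005,"ay":0.003,"az":-0.004},{"tx":-2,"ty":-1,"tz":14,"ax":-0.005,"ay":0.003,"az":-0.004},{"tx":-2,"ty":-1,"tz":14,"ax":-0.003,"ay":0,"az":-0.002},{"tx":0,"ty":0,"tz":14,"ax":0,"ay":0,"az":0},{"tx":0,"ty":0,"tz":6,"ax":0,"ay":0,"az":0}])

```text
t: 1.97
position: [482.5, 250.5, 111.4]
tool_rot: [1.605, 1.899, 0.829]
wrist_force: [-1.1, -0.1, -0.8]
width: 0.998
```

```bash
python3 look.py 3 140 120 100 220
python3 - <<'E'
from h import *
from plant import bot
st=bot.get_state();o=np.array([495.5,248,94]);R,m=frame(np.deg2rad(9.5),np.deg2rad(43),1)
print(togo(st,R,o+20*R[:,2]))
E
```

```text
2.0667 [482.28202778 250.20208387 111.35085544] [ 0.46705553 -0.41171823 -0.12394317] [-0.09  0.4   0.03] 1.004048948774315 [ 0.61 -0.72  2.29 -0.43  0.85 -0.96]
(array([-4.42078038, -4.09175685, 41.09021316]), array([ 0.00102238, -0.00171131,  0.00074365]))
```

View pics/f3a.png

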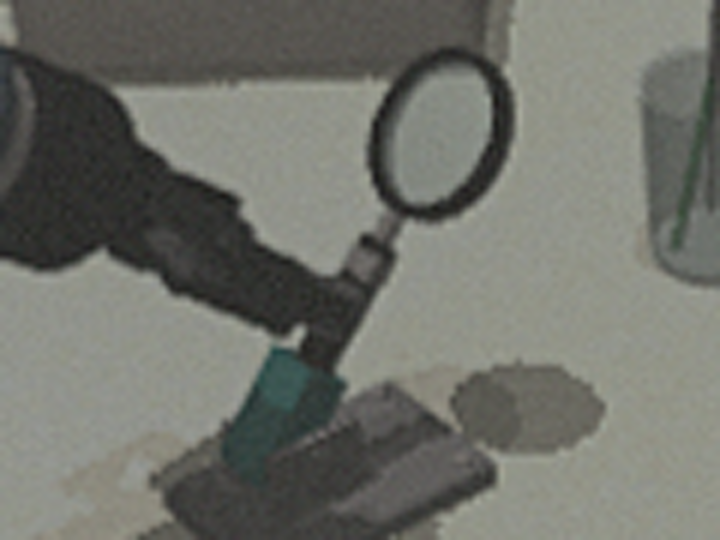

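View pics/f3b.png

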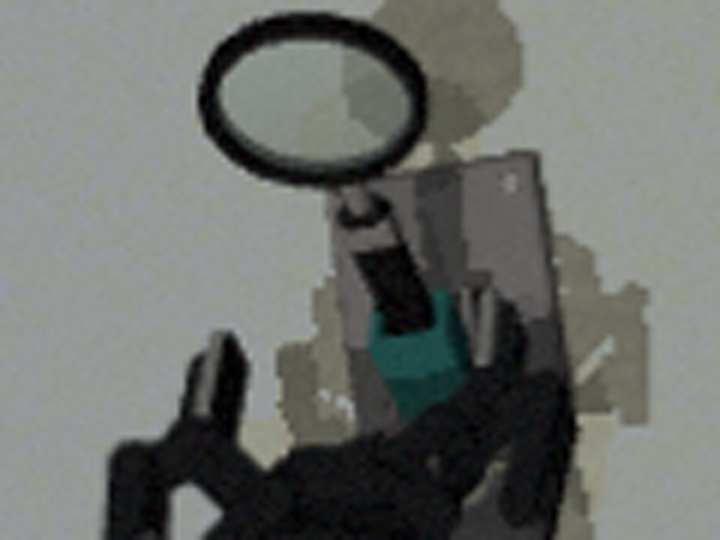

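Run:
```python
from h import *
from plant import bot
st=bot.get_state();d=pickle.load(open("s3.pkl","rb"));S,T=d['side'],d['top']
R=Ro.from_rotvec(st['tool_rot']).as_matrix();p=np.array(st['position'])
for s in (-1,0,1):
  q=p-13*R[:,2]+s*R[:,0]*50
  print(s,(proj(T,q)-[100,220])*6,(proj(S,q)-[140,120])*6)
o=np.array([495.5,248,94]);m=R[:,1]
for k in(-30,0,30,43,80):print(k,(proj(T,o+k*m)-[100,220])*6,(proj(S,o+k*m)-[140,120])*6)
```

```text
-1 [500.42506864 302.68861104] [355.92767245 314.98547494]
0 [357.28689093 327.12623552] [287.89997992 261.81943987]
1 [212.75061526 351.83878387] [222.96487845 211.07503617]
-30 [405.97912113 317.21414551] [312.36094488 359.59481117]
0 [382.56213113 262.34236529] [347.01134175 297.90928422]
30 [358.03350229 204.92375201] [381.86861616 235.8310337 ]
43 [347.03850667 179.20499261] [397.03871916 208.80653267]
80 [314.45180604 103.05004806] [440.43507514 131.47322501]
```

Predicted fingertip and handle projections agree with the pictures to about 1 px: tips at top crop (217,340) and (492,295), handle line within 3 crop px. I advance the rest of the way and close lightly.

>>> carry_out(steps=[{"tx":-2.5,"ty":-2,"tz":8,"ax":0,"ay":0,"az":0},{"tx":-2,"ty":-1,"tz":10,"ax":0,"ay":0,"az":0},{"tx":0,"ty":0,"tz":10,"ax":0,"ay":0,"az":0},{"tx":0,"ty":0,"tz":9,"ax":0,"ay":0,"az":0},{"tx":0,"ty":0,"tz":4,"ax":0,"ay":0,"az":0}])

```text
t: 2.48
position: [511.1, 250.0, 81.3]
tool_rot: [1.605, 1.898, 0.829]
wrist_force: [0.5, -0.1, -0.6]
width: 1.0
```

```bash
python3 look.py 4 140 120 100 220
python3 - <<'E'
from h import *
from plant import bot
st=bot.get_state();o=np.array([495.5,248,94]);R,m=frame(np.deg2rad(9.5),np.deg2rad(43),1)
print(togo(st,R,o+20*R[:,2]))
E
```

```text
2.5833 [510.87929668 249.86881729  81.2333998 ] [ 0.09659278 -0.56969568 -0.24468821] [-0.04  0.33 -0.  ] 1.0012147784166117 [ 0.57 -0.6   2.27 -0.43  0.74 -0.96]
(array([ 0.69581445, -1.21784915, -0.02705639]), array([ 0.00173945, -0.00128594,  0.00053523]))
```

View pics/f4a.png

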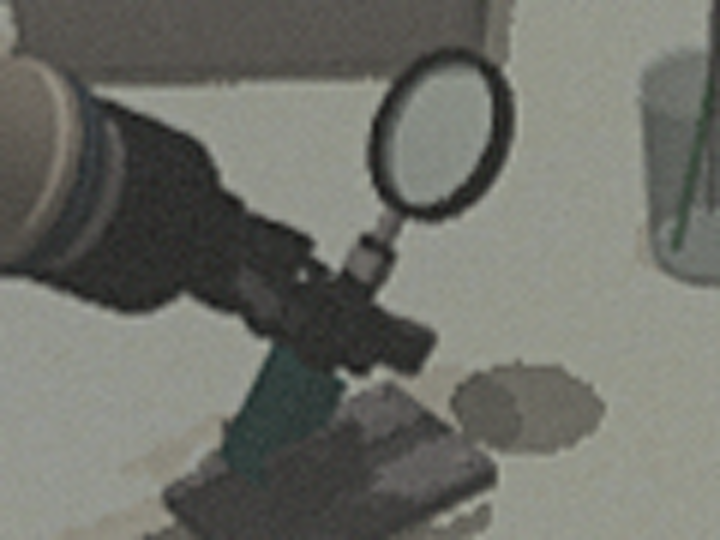

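View pics/f4b.png

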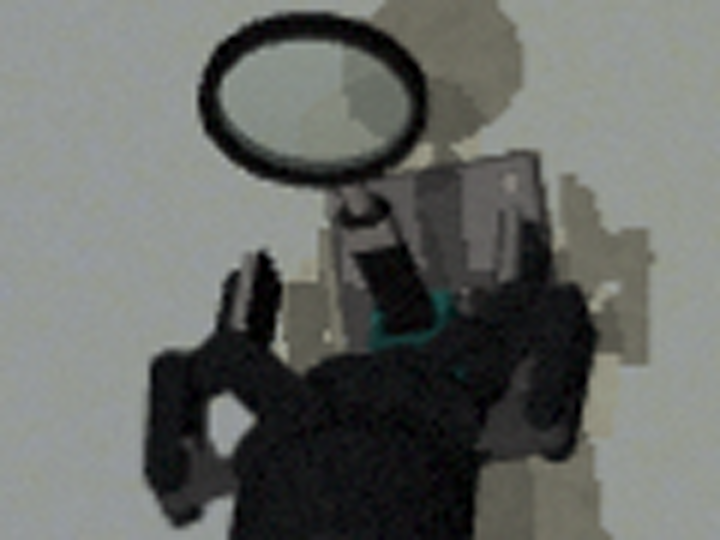

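The fingers straddle the handle and the lens is unmoved: tips at top crop (255,262) and (525,225), lens still at (313,100). I close with 20 N and check the wrist force.

>>> carry_out(steps=[{"tx":0,"ty":0,"tz":0,"ax":0,"ay":0,"az":0},{"tx":0,"ty":0,"tz":0,"ax":0,"ay":0,"az":0},{"tx":0,"ty":0,"tz":0,"ax":0,"ay":0,"az":0},{"tx":0,"ty":0,"tz":0,"ax":0,"ay":0,"az":0},{"tx":0,"ty":0,"tz":0,"ax":0,"ay":0,"az":0}], claw=1, squeeze=20)

```text
t: 3.0
position: [510.9, 250.0, 82.0]
tool_rot: [1.605, 1.897, 0.829]
wrist_force: [-0.1, -0.1, -0.3]
width: 0.299
```

>>> carry_out(steps=[{"tx":0,"ty":0,"tz":0,"ax":0,"ay":0,"az":0},{"tx":0,"ty":0,"tz":0,"ax":0,"ay":0,"az":0},{"tx":0,"ty":0,"tz":0,"ax":0,"ay":0,"az":0},{"tx":0,"ty":0,"tz":0,"ax":0,"ay":0,"az":0},{"tx":0,"ty":0,"tz":0,"ax":0,"ay":0,"az":0}])

```text
t: 3.42
position: [510.9, 250.1, 81.8]
tool_rot: [1.605, 1.898, 0.829]
wrist_force: [-2.2, 1.0, 2.0]
width: 0.205
```

```bash
python3 look.py 5 140 120 100 220
```

```text
3.5167 [510.93909882 250.11578105  81.77735621] [-3.68565593  1.19986919  2.76946643] [0.23 0.48 0.23] 0.207189873421494 [ 0.57 -0.6   2.27 -0.43  0.74 -0.96]
```

View pics/f5a.png

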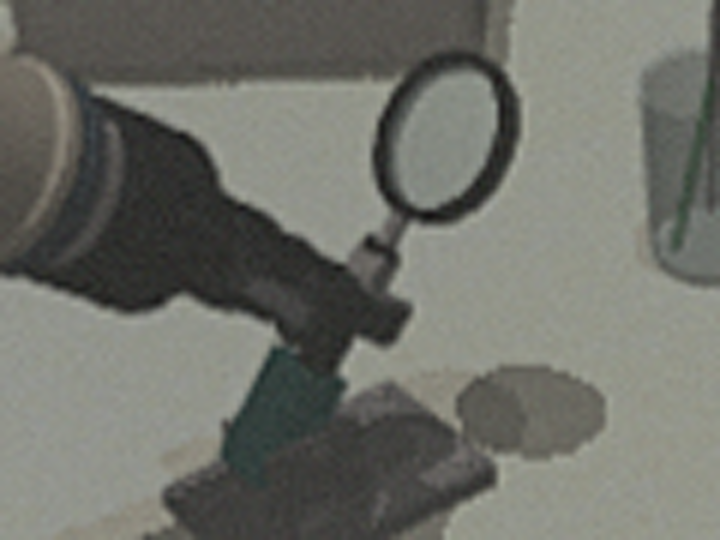

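View pics/f5b.png

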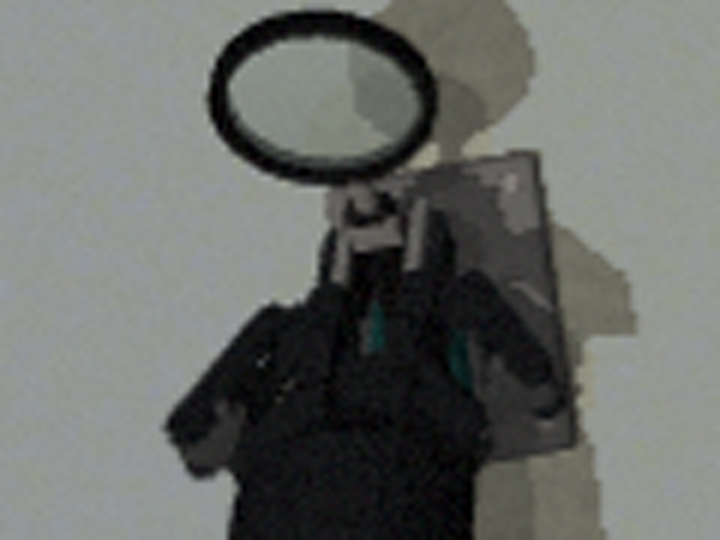

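The width reading of 0.207 is 17.6 mm, so the handle is gripped. The lens moved about 2 px (3 mm, within the sleeve play) to top crop (323,97), and forces are small. I grip harder and draw out along +ty.

>>> carry_out(steps=[{"tx":0,"ty":0,"tz":0,"ax":0,"ay":0,"az":0},{"tx":0,"ty":0,"tz":0,"ax":0,"ay":0,"az":0},{"tx":0,"ty":2,"tz":0,"ax":0,"ay":0,"az":0},{"tx":0,"ty":4,"tz":0,"ax":0,"ay":0,"az":0},{"tx":0,"ty":5,"tz":0,"ax":0,"ay":0,"az":0}], squeeze=80)

```text
t: 3.93
position: [511.9, 250.0, 80.9]
tool_rot: [1.62, 1.91, 0.81]
wrist_force: [-83.4, -7.4, 15.1]
width: 0.192
```

>>> carry_out(steps=[{"tx":0,"ty":6,"tz":0,"ax":0,"ay":0,"az":0},{"tx":0,"ty":7,"tz":0,"ax":0,"ay":0,"az":0},{"tx":0,"ty":7,"tz":0,"ax":0,"ay":0,"az":0},{"tx":0,"ty":7,"tz":0,"ax":0,"ay":0,"az":0},{"tx":0,"ty":7,"tz":0,"ax":0,"ay":0,"az":0}])

```text
t: 4.35
position: [524.3, 251.0, 86.0]
tool_rot: [1.639, 1.933, 0.773]
wrist_force: [-91.2, -7.0, -15.3]
width: 0.196
```

>>> carry_out(steps=[{"tx":0,"ty":8,"tz":0,"ax":0,"ay":0,"az":0},{"tx":0,"ty":8,"tz":0,"ax":0,"ay":0,"az":0},{"tx":0,"ty":8,"tz":0,"ax":0,"ay":0,"az":0},{"tx":0,"ty":8,"tz":0,"ax":0,"ay":0,"az":0},{"tx":0,"ty":4,"tz":0,"ax":0,"ay":0,"az":0}])

```text
t: 4.77
position: [566.5, 258.9, 142.7]
tool_rot: [1.604, 1.896, 0.83]
wrist_force: [-0.5, -0.3, -0.3]
width: 0.192
```

```bash
python3 look.py 6 140 90 100 200
```

```text
4.8667 [566.48414454 258.72003871 142.96994756] [-0.3358172   0.5444657  -0.90184779] [-0.06  0.39 -0.01] 0.18986315428068581 [ 0.51 -0.47  2.08 -0.36  0.78 -1.07]
```

View pics/f6a.png

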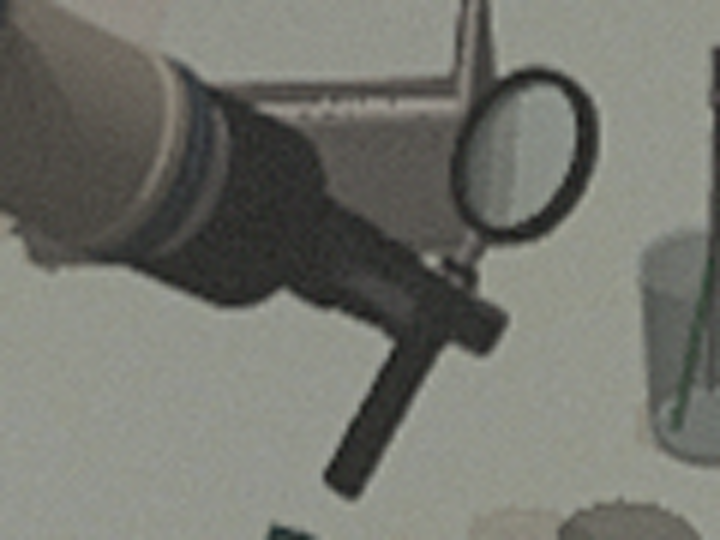

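View pics/f6b.png

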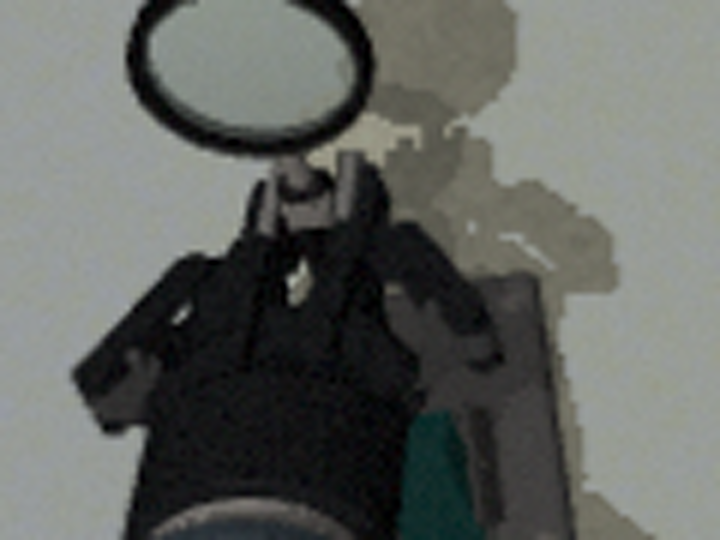

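The magnifier is out of the sleeve: the handle's end is clear at side crop (345,485) and the sleeve lies below at (290,530). The pull peaked at about 91 N from jamming but is released. I lift farther along the handle so the out-distance is certain, then measure the in-hand pose.

>>> carry_out(steps=[{"tx":0,"ty":4,"tz":-4,"ax":0,"ay":0,"az":0},{"tx":0,"ty":8,"tz":-8,"ax":0,"ay":0,"az":0},{"tx":0,"ty":10,"tz":-10,"ax":0,"ay":0,"az":0},{"tx":0,"ty":8,"tz":-8,"ax":0,"ay":0,"az":0},{"tx":0,"ty":5,"tz":-5,"ax":0,"ay":0,"az":0}])

```text
t: 5.28
position: [563.9, 258.8, 193.7]
tool_rot: [1.604, 1.895, 0.832]
wrist_force: [-0.0, 0.3, 0.6]
width: 0.198
```

```bash
python3 look.py 7 140 70 100 200
```

```text
5.3833 [564.04964697 258.93402615 193.64779627] [ 0.14440955  0.22669893 -0.42310282] [-0.04  0.46  0.03] 0.19291877643290137 [ 0.51 -0.51  2.01 -0.33  0.87 -1.11]
```

View pics/f7a.png

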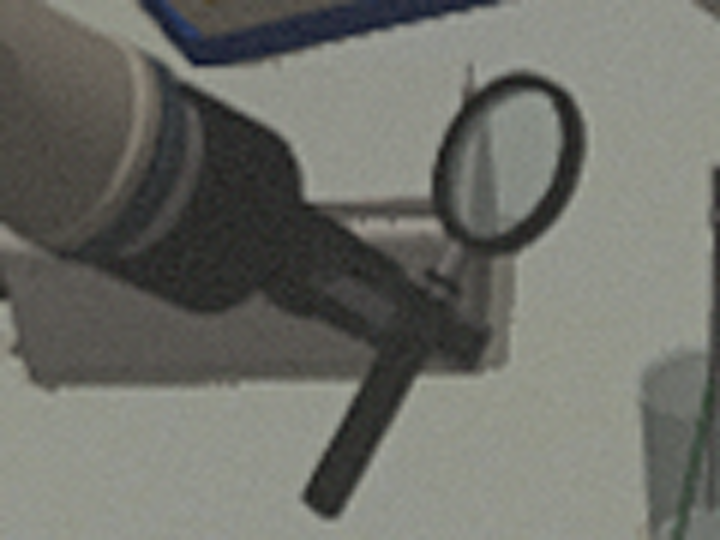

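View pics/f7b.png

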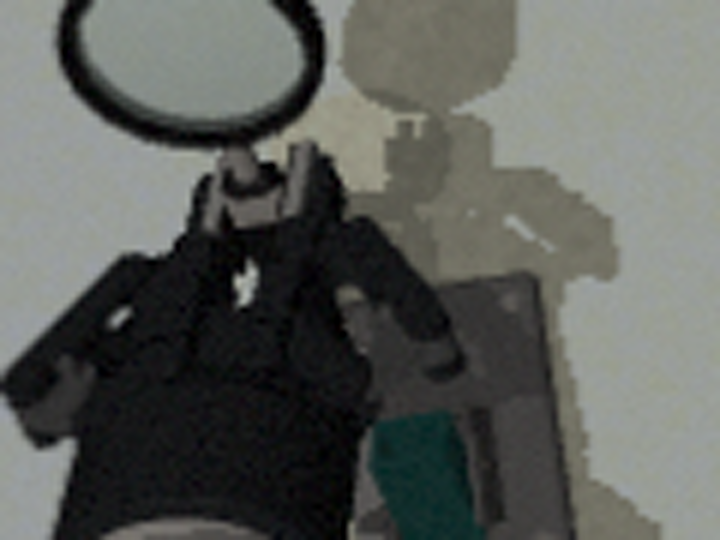

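```bash
cat >> h.py <<'E'
def lens(s,box,thr=70):
    x,y,w,h=box;g=s['pixels'][y:y+h,x:x+w].max(2);m=(g<thr).astype('uint8')*255
    cs,hi=cv2.findContours(m,cv2.RETR_CCOMP,cv2.CHAIN_APPROX_NONE)
    b=[c for c,q in zip(cs,hi[0]) if q[3]>=0 and len(c)>25]
    c=max(b,key=len);e=cv2.fitEllipse(c);return np.array(e[0])+[x,y],e[1],e[2]
E
python3 - <<'E'
from h import *
from plant import bot
d=pickle.load(open("s7.pkl","rb"));S,T=d['side'],d['top'];st=bot.get_state()
a=lens(S,(205,75,40,42),75);b=lens(T,(100,175,60,55));print(a,b)
L,e=tri(S,a[0],T,b[0]);R=Ro.from_rotvec(st['tool_rot']).as_matrix()
print("lens",L,e,"in tool",R.T@(L-st['position']))
c=lambda x,y,f,X,Y:np.array((x+(X+.5)/f-.5,y+(Y+.5)/f-.5))
# side-view: handle end against line; project tool-axis points
p=np.array(st['position'])-20*R[:,2]
print("pred tool y-axis in side crop:",[((proj(S,p+k*R[:,1])-[140,70])*6).round() for k in(-80,-30,0,30,80)])
E
```

```text
(array([223.82935715,  96.63380814]), (17.704994201660156, 27.219066619873047), 26.42392921447754) (array([131.35642815, 207.16780472]), (25.689697265625, 38.79905319213867), 100.56156921386719)
lens [593.72880263 263.9465292  260.78411723] 3.1686615058243586 in tool [  0.13717095  69.78057206 -23.32200693]
pred tool y-axis in side crop: [array([333., 489.]), array([392., 381.]), array([428., 316.]), array([464., 251.]), array([525., 140.])]
```

Run:
```python
from h import *
from plant import bot
st=bot.get_state();psi=np.deg2rad(-10);R,m=frame(psi,np.pi/2,1)
L=np.array([615,-106,169.]);pt=L-R@np.array([0,69.8,-23.3]);print(pt)
plan(st,R,pt+[0,0,40],20)
```

```text
[546.26041884 -93.8793572  145.7       ]
rot/row [ 0.0409 -0.0072  0.0161]
[[-17.2, -2.8, -2.6], [-17.3, -2.7, -2.3], [-17.4, -2.5, -2.1], [-17.4, -2.3, -1.9], [-17.5, -2.1, -1.7], [-17.5, -1.9, -1.5], [-17.5, -1.6, -1.3], [-17.6, -1.4, -1.1], [-17.6, -1.2, -0.9], [-17.6, -0.9, -0.7], [-17.6, -0.6, -0.6], [-17.7, -0.4, -0.4], [-17.7, -0.1, -0.3], [-17.7, 0.2, -0.2], [-17.7, 0.4, -0.0], [-17.7, 0.7, 0.1], [-17.6, 1.0, 0.2], [-17.6, 1.3, 0.2], [-17.6, 1.6, 0.3], [-17.6, 1.9, 0.4]]
```

>>> carry_out(steps=[{"tx":-10,"ty":-2,"tz":-2,"ax":0.04,"ay":-0.007,"az":0.016},{"tx":-17,"ty":-3,"tz":-2,"ax":0.04,"ay":-0.007,"az":0.016},{"tx":-17.5,"ty":-2.5,"tz":-2,"ax":0.041,"ay":-0.007,"az":0.016},{"tx":-17.5,"ty":-2.5,"tz":-2,"ax":0.041,"ay":-0.007,"az":0.016},{"tx":-17.5,"ty":-2,"tz":-2,"ax":0.041,"ay":-0.007,"az":0.016}])

```text
t: 5.8
position: [557.8, 177.0, 187.5]
tool_rot: [1.816, 1.958, 0.649]
wrist_force: [0.5, -0.7, -1.6]
width: 0.19
```

>>> carry_out(steps=[{"tx":-17.5,"ty":-2,"tz":-1.5,"ax":0.041,"ay":-0.007,"az":0.016},{"tx":-17.5,"ty":-1.5,"tz":-1.5,"ax":0.041,"ay":-0.007,"az":0.016},{"tx":-17.5,"ty":-1.5,"tz":-1,"ax":0.041,"ay":-0.007,"az":0.016},{"tx":-17.5,"ty":-1,"tz":-1,"ax":0.041,"ay":-0.007,"az":0.016},{"tx":-17.5,"ty":-1,"tz":-0.5,"ax":0.041,"ay":-0.007,"az":0.016}])

```text
t: 6.22
position: [553.6, 89.0, 186.1]
tool_rot: [2.022, 1.999, 0.451]
wrist_force: [0.3, -0.5, -0.3]
width: 0.198
```

>>> carry_out(steps=[{"tx":-17.5,"ty":-0.5,"tz":-0.5,"ax":0.041,"ay":-0.007,"az":0.016},{"tx":-17.5,"ty":-0.5,"tz":-0.5,"ax":0.041,"ay":-0.007,"az":0.016},{"tx":-17.5,"ty":0,"tz":0,"ax":0.041,"ay":-0.007,"az":0.016},{"tx":-17.5,"ty":0,"tz":0,"ax":0.041,"ay":-0.007,"az":0.016},{"tx":-17.5,"ty":0.5,"tz":0,"ax":0.041,"ay":-0.007,"az":0.016}])

```text
t: 6.63
position: [549.5, 1.6, 183.7]
tool_rot: [2.22, 2.022, 0.232]
wrist_force: [0.6, -0.5, -0.1]
width: 0.192
```

Run:
```python
from h import *
from plant import bot
st=bot.get_state();print(st['qpos'].round(2),st['position'],st['wrist_force']);psi=np.deg2rad(-10);R,m=frame(psi,np.pi/2,1)
L=np.array([615,-106,169.]);pt=L-R@np.array([0,69.8,-23.3]);print(pt)
plan(st,R,pt+[0,0,30],10)
```

```text
[-0.07 -0.23  1.64  0.02  1.54 -1.55] [549.46501795   1.56794824 183.65467245] [ 0.60284563 -0.45264993 -0.11585387]
[546.26041884 -93.8793572  145.7       ]
rot/row [ 0.0198 -0.0035  0.0081]
[[-9.6, 0.4, 0.6], [-9.5, 0.5, 0.7], [-9.5, 0.6, 0.7], [-9.5, 0.7, 0.7], [-9.5, 0.8, 0.7], [-9.5, 0.9, 0.7], [-9.5, 1.0, 0.8], [-9.5, 1.1, 0.8], [-9.5, 1.2, 0.8], [-9.5, 1.2, 0.8]]
```

>>> carry_out(steps=[{"tx":-12,"ty":0.5,"tz":0.5,"ax":0.02,"ay":-0.0035,"az":0.008},{"tx":-11,"ty":0.5,"tz":0.5,"ax":0.02,"ay":-0.0035,"az":0.008},{"tx":-10.5,"ty":0.5,"tz":0.5,"ax":0.02,"ay":-0.0035,"az":0.008},{"tx":-10,"ty":0.5,"tz":0.5,"ax":0.02,"ay":-0.0035,"az":0.008},{"tx":-10,"ty":1,"tz":0.5,"ax":0.02,"ay":-0.0035,"az":0.008}])

```text
t: 7.05
position: [547.3, -51.5, 181.0]
tool_rot: [2.313, 2.025, 0.119]
wrist_force: [-0.0, -0.1, -0.5]
width: 0.195
```

>>> carry_out(steps=[{"tx":-10,"ty":1,"tz":1,"ax":0.02,"ay":-0.0035,"az":0.008},{"tx":-9.5,"ty":1,"tz":1,"ax":0.02,"ay":-0.0035,"az":0.008},{"tx":-9,"ty":1,"tz":1,"ax":0.02,"ay":-0.0035,"az":0.008},{"tx":-8,"ty":1,"tz":1,"ax":0.02,"ay":-0.0035,"az":0.008},{"tx":-5,"ty":1,"tz":1,"ax":0.02,"ay":-0.0035,"az":0.008}])

```text
t: 7.47
position: [546.7, -93.9, 175.9]
tool_rot: [-2.406, -2.02, 0.001]
wrist_force: [0.0, 0.3, -0.8]
width: 0.195
```

```bash
python3 - <<'E'
from h import *
from plant import bot
st=bot.get_state();print(st['position'],st['wrist_force']);psi=np.deg2rad(-10);R,m=frame(psi,np.pi/2,1)
L=np.array([615,-106,169.]);pt=L-R@np.array([0,69.8,-23.3]);print(togo(st,R,pt))
E
python3 look.py 8 250 140 260 160
```

```text
[546.70262515 -93.89405715 175.85217093] [ 0.04231288  0.34150832 -0.82377579]
(array([-0.0504636 , -0.42052689, 30.15244244]), array([-0.00058219,  0.00038271,  0.00071859]))
7.5667 [546.94540087 -93.61645963 175.28688269] [-0.27607947 -0.33239739 -1.62413481] [0.08 0.1  0.01] 0.1914303168282839 [-0.23 -0.03  1.46 -0.    1.72 -1.63]
```

View pics/f8a.png

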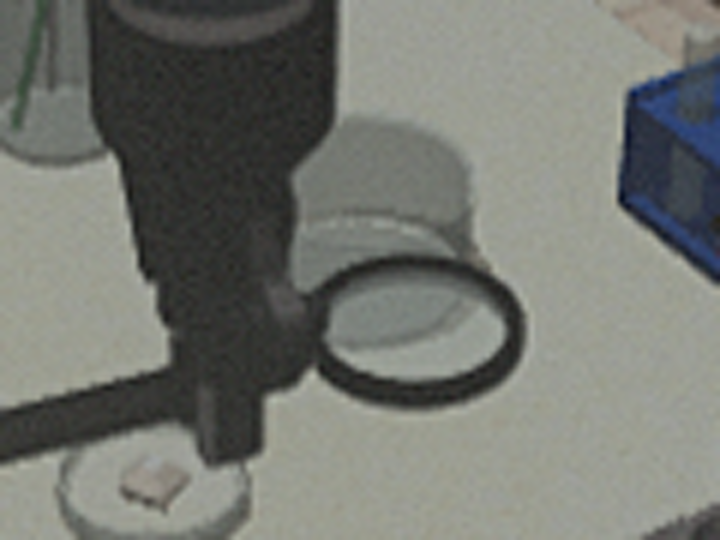

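View pics/f8b.png

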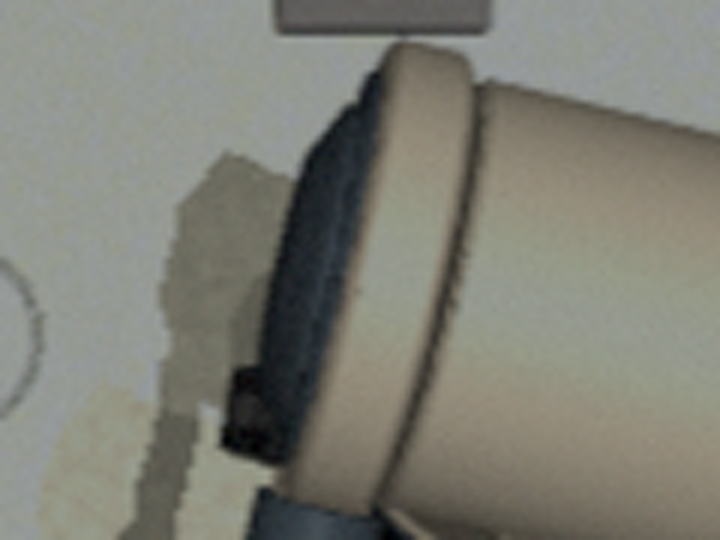

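The side view shows the lens roughly level at full-image (319,195), with the gripper short of the rim. The wrist hides the lens in the top view. I yaw 0.6 rad about the lens to open the top view while descending 30 mm.

>>> carry_out(steps=[{"tx":-4.2,"ty":0.1,"tz":2,"ax":0,"ay":0,"az":-0.06},{"tx":-4.2,"ty":0.1,"tz":3,"ax":0,"ay":0,"az":-0.06},{"tx":-4.2,"ty":0.1,"tz":3,"ax":0,"ay":0,"az":-0.06},{"tx":-4.2,"ty":0.1,"tz":3,"ax":0,"ay":0,"az":-0.06},{"tx":-4.2,"ty":0.1,"tz":3,"ax":0,"ay":0,"az":-0.06}])

```text
t: 7.98
position: [546.2, -113.4, 162.0]
tool_rot: [2.07, 2.362, 0.002]
wrist_force: [-0.1, 0.0, -0.0]
width: 0.198
```

>>> carry_out(steps=[{"tx":-4.2,"ty":0.1,"tz":3,"ax":0,"ay":0,"az":-0.06},{"tx":-4.2,"ty":0.1,"tz":3,"ax":0,"ay":0,"az":-0.06},{"tx":-4.2,"ty":0.1,"tz":3,"ax":0,"ay":0,"az":-0.06},{"tx":-4.2,"ty":0.1,"tz":3,"ax":0,"ay":0,"az":-0.06},{"tx":-4.2,"ty":0.1,"tz":2,"ax":0,"ay":0,"az":-0.06}])

```text
t: 8.4
position: [551.8, -133.6, 147.8]
tool_rot: [1.694, 2.644, 0.001]
wrist_force: [0.1, 0.3, -1.1]
width: 0.193
```

>>> carry_out(steps=[{"tx":0,"ty":0,"tz":0,"ax":0,"ay":0,"az":0},{"tx":0,"ty":0,"tz":0,"ax":0,"ay":0,"az":0},{"tx":0,"ty":0,"tz":0,"ax":0,"ay":0,"az":0},{"tx":0,"ty":0,"tz":0,"ax":0,"ay":0,"az":0},{"tx":0,"ty":0,"tz":0,"ax":0,"ay":0,"az":0}])

```text
t: 8.82
position: [551.9, -133.6, 148.3]
tool_rot: [1.699, 2.64, 0.001]
wrist_force: [0.5, -0.1, -1.2]
width: 0.19
```

```bash
python3 look.py 9 250 150 270 170; python3 -c "
from h import *
from plant import bot
st=bot.get_state();R=Ro.from_rotvec(st['tool_rot']).as_matrix();print(R.round(3),st['position']+R@[0,69.8,-23.3])"
```

```text
8.9167 [ 551.84224923 -133.73233747  148.24909347] [ 0.30921254  0.66713284 -0.28449111] [0.01 0.07 0.  ] 0.19548540477977588 [-0.3   0.    1.47  0.    1.67 -2.3 ]
[[-0.414  0.91   0.002]
 [ 0.91   0.414 -0.   ]
 [-0.001  0.002 -1.   ]] [ 615.32320344 -104.79904294  171.6577013 ]
```

View pics/f9a.png

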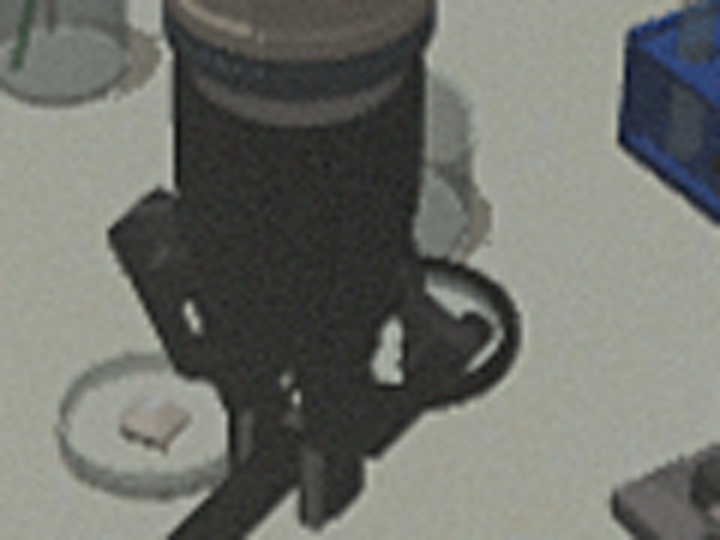

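View pics/f9b.png

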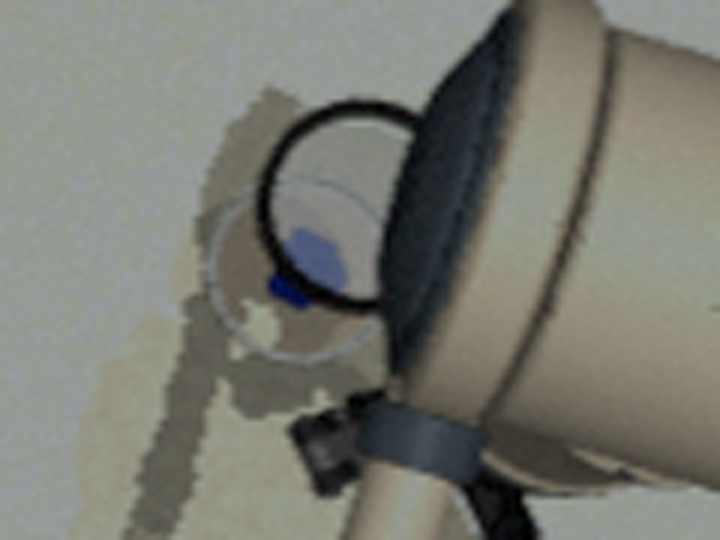

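Run:
```python
from h import *
from plant import bot
d=pickle.load(open("s9.pkl","rb"));S,T=d['side'],d['top']
L=np.array([615.3,-104.8,171.7])
print("pred T",proj(T,L),"S",proj(S,L))
# overlay: predicted level circle, both faces, r=37
t=np.linspace(0,2*np.pi,60)
for n,s,x,y in(("a",S,250,150),("b",T,270,170)):
    im=cv2.imread(f"pics/f9{n}.png")
    for dz,col in((4.5,(0,255,255)),(-4.5,(0,200,0))):
        pts=np.array([((proj(s,L+[37*np.cos(k),37*np.sin(k),dz])-[x,y])+.5)*6 for k in t]).astype(int)
        cv2.polylines(im,[pts],True,col,1)
    q=(proj(s,[615.5,-106,18])-[x,y]+.5)*6
    if n=="b":cv2.circle(im,tuple(q.astype(int)),3,(0,0,255),-1)
    cv2.imwrite(f"pics/g9{n}.png",im)
```

```text
pred T [329.12201705 204.77375473] S [317.63674067 205.02868116]
```

View pics/g9a.png

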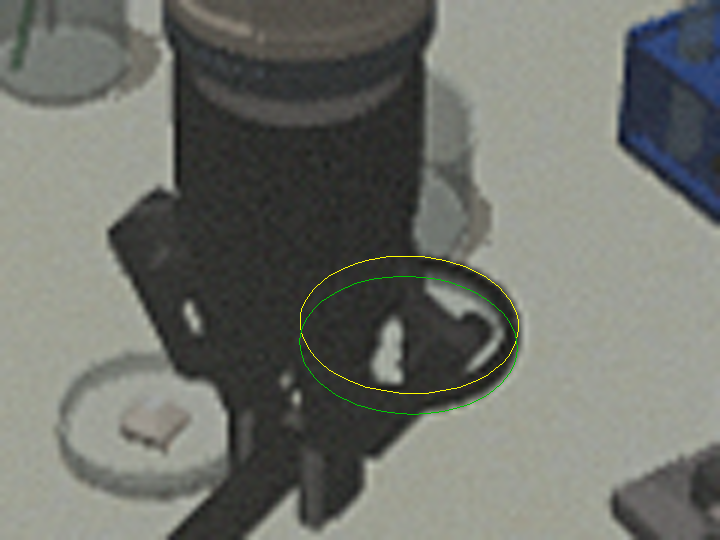

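View pics/g9b.png

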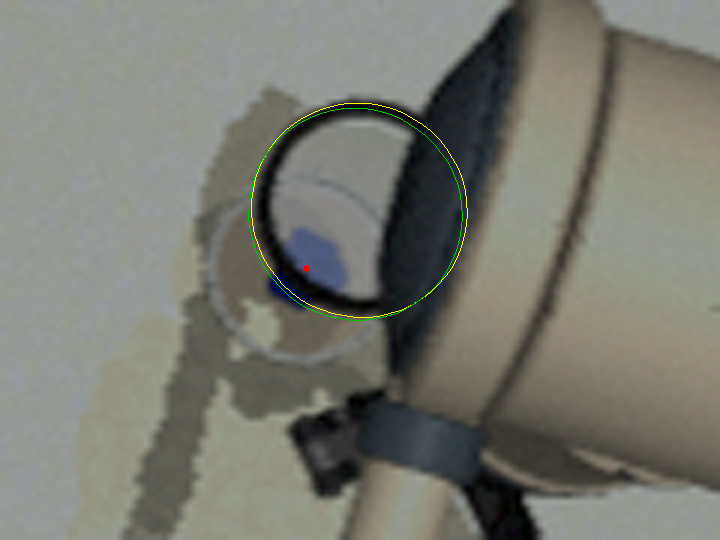

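Run:
```python
from h import *
d=pickle.load(open("s0.pkl","rb"));S,T=d['side'],d['top']
c=lambda x,y,f,X,Y:(x+(X+.5)/f-.5,y+(Y+.5)/f-.5)
for x0 in (761,763,765):
  for uv in [(92,235),(345,433),(220,335)]:
    o,dd=ray(S,c(366,168,18,*uv));print(x0,uv,(o+dd*(x0-o[0])/dd[0]).round(1))
print([plane(S,c(345,140,5,*X),14)[:2].round(1) for X in [(37,465),(153,565),(248,520)]])
# white pixels on the rider's front face
im=S['pixels'];h=cv2.cvtColor(im,cv2.COLOR_BGR2HSV)
print(h[176:196,370:392,1])
```

```text
761 (92, 235) [761.  -94.7 169.8]
761 (345, 433) [ 761.  -141.3  170.3]
761 (220, 335) [ 761.  -118.6  170.1]
763 (92, 235) [763.  -92.5 167.7]
763 (345, 433) [ 763.  -139.3  168.1]
763 (220, 335) [ 763.  -116.5  168. ]
765 (92, 235) [765.  -90.3 165.6]
765 (345, 433) [ 765.  -137.3  166. ]
765 (220, 335) [ 765.  -114.4  165.8]
[array([738.9, -76.7]), array([ 742.6, -158.2]), array([ 798.5, -158.2])]
[[ 61 167 167 155 185 184  40  23  31  27  10  23  17  35  20  26  20  11
   61  53  49  60]
 [122 189 168 174 173 175  41  16  15  25  18  16  17  23  21   8  24   0
   67  53  59  36]
 [141 155 169 171 176 170  52  13  20  11  36  37  22  29  23  42  28  94
  103  76  81  90]
 [108 159 144 168 179 180 105  33  20  14  22  25   9  30  29  28  22 139
  148 156 147 142]
 [ 82  75 122 111 170 185 179 130  26  22  21  25  39  29  24  36  27 155
  176 150 163 163]
 [105  35  99 137 131 175 184 179 155  71  19  22  24   9  19  21  42 166
  149 159 152 163]
 [199 126  99  60 113 115 153 169 189 169  57  23  11  22  27  16   7  77
  136 171 169 153]
 [120 164 123  32  60  99 122 150 169 185 163
[... 464 characters left out ...]
7  66 105 140 165 175 173 174
  183 149 126 113]
 [ 24  10  11  83  25  15  26  55 100 149 128  36  72 136 129 144 161 146
  118 131 131  99]
 [ 19  21  14  22  13  32  21   4  23  89 147 109  36 107  97 126 129 124
  153 141 161  49]
 [ 16  17  24  16   8  19  25  12  18  24  78 129 157 102  68 131 135 147
  122 150 172  88]
 [ 17  16  17  24  23  22  21  21  29  18  18  67 124 134 110  86 135 131
  138 135 122  85]
 [ 21  22  19  18  22  32  12  32  22  11  25  14  49 129 152 124 147 162
  110  89  30 128]
 [ 16  13  14  17  26  19  15  19  21  22   5  23  14  70 126 115 124 100
   38  86  97 105]
 [ 13  12  17  13  21  27  30  15  16  25  18  11  18  23  39  91  54 108
   84  97 128  90]]
```

Run:
```python
from h import *
d=pickle.load(open("s8.pkl","rb"));S=d['side']
for thr in(70,85):
    a=lens(S,(300,178,40,36),thr);print(a)
R,m=frame(np.deg2rad(-10),np.pi/2,1);p=np.array([546.8,-93.75,175.6])
L=p+R@[0,69.8,-23.3];print("pred",L,proj(S,L))
o,dd=ray(S,a[0]);k=((L-o)@np.r_[dd[:2],0]-0)/(dd[:2]@dd[:2]);print("ray at same horiz. dist",o+k*dd)
# expected outline of rim hole & outer
t=np.linspace(0,2*np.pi,100)
im=cv2.imread("pics/f8a.png")
for dz,col in((4.5,(0,255,255)),(-4.5,(0,200,0))):
    pts=np.array([((proj(S,L+[37*np.cos(k),37*np.sin(k),dz])-[250,140])+.5)*6 for k in t]).astype(int)
    cv2.polylines(im,[pts],True,col,1)
cv2.imwrite("pics/g8a.png",im)
# handle end
c=lambda x,y,f,X,Y:(x+(X+.5)/f-.5,y+(Y+.5)/f-.5)
print("pred handle line crop",[((proj(S,p+R@[0,k,-23.3])-[250,140])*6).round() for k in(-90,-60,-30,0)])
cv2.imwrite("pics/h8.png",cv2.resize(S['pixels'][160:250,220:340],None,fx=6,fy=6,interpolation=cv2.INTER_CUBIC))
```

```text
(array([318.68853569, 193.9625988 ]), (19.892473220825195, 31.58776092529297), 90.8978042602539)
(array([318.64625931, 194.23776054]), (19.09163475036621, 31.29545783996582), 90.63016510009766)
pred [ 615.53958116 -105.8706428   198.9       ] [318.46791659 194.78109446]
ray at same horiz. dist [ 615.79169379 -106.05255598  200.29944058]
pred handle line crop [array([-45., 445.]), array([ 44., 422.]), array([131., 400.]), array([217., 378.])]
```

View pics/g8a.png

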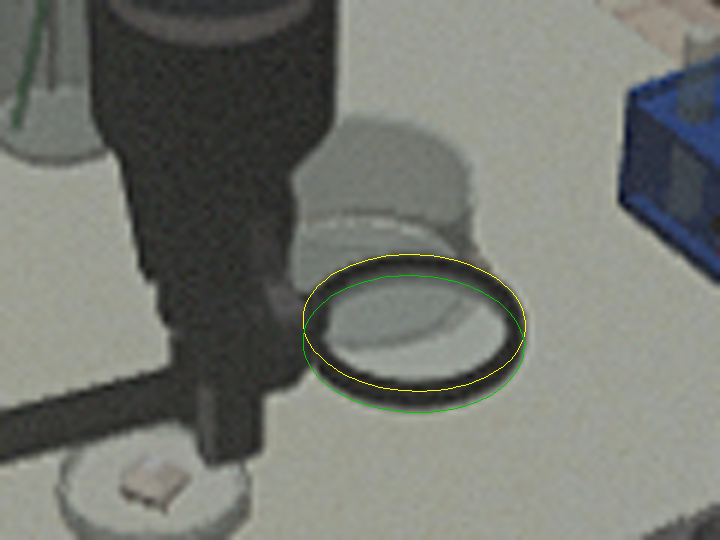

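View pics/h8.png

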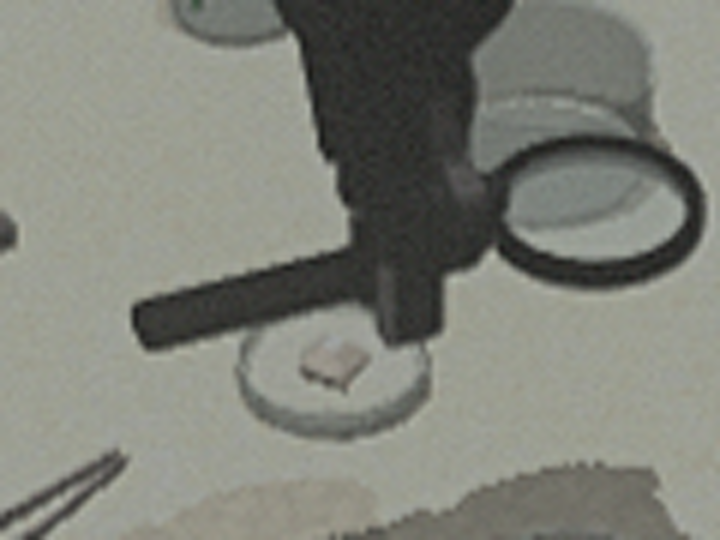

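Both rim outlines match a level lens to about 1 px, and the handle end at full-image (244,214) agrees with level to about 1°. The lens is at about z = 172 and the rider line at about 168.5, so I lower 3 mm and nudge 1 mm.

>>> carry_out(steps=[{"tx":1,"ty":0.5,"tz":1,"ax":0,"ay":0,"az":0},{"tx":0,"ty":0,"tz":1,"ax":0,"ay":0,"az":0},{"tx":0,"ty":0,"tz":1,"ax":0,"ay":0,"az":0},{"tx":0,"ty":0,"tz":0,"ax":0,"ay":0,"az":0},{"tx":0,"ty":0,"tz":0,"ax":0,"ay":0,"az":0}])

```text
t: 9.33
position: [551.7, -132.8, 144.9]
tool_rot: [1.699, 2.641, 0.001]
wrist_force: [-0.7, 0.6, -1.2]
width: 0.192
```

>>> carry_out(steps=[{"tx":0,"ty":0,"tz":0,"ax":0,"ay":0,"az":0},{"tx":0,"ty":0,"tz":0,"ax":0,"ay":0,"az":0},{"tx":0,"ty":0,"tz":0,"ax":0,"ay":0,"az":0},{"tx":0,"ty":0,"tz":0,"ax":0,"ay":0,"az":0},{"tx":0,"ty":0,"tz":0,"ax":0,"ay":0,"az":0}])

```text
t: 9.75
position: [551.9, -132.8, 145.1]
tool_rot: [1.699, 2.641, 0.001]
wrist_force: [-0.0, -0.8, -0.2]
width: 0.189
```

```bash
python3 look.py 10 250 150 270 170; python3 -c "
from h import *
from plant import bot
st=bot.get_state();R=Ro.from_rotvec(st['tool_rot']).as_matrix();L=st['position']+R@[0,69.8,-23.3];print(L,st['joint_velocities'].round(3))
d=pickle.load(open('s10.pkl','rb'));T=d['top']
# top rim outer edge: left, top, bottom extremes of dark ring
g=T['pixels'].max(2);print(g[203,308:322]);print(g[180:196,328],g[214:228,328])
t=np.linspace(0,6.283,200);P=np.array([proj(T,L+[37*np.cos(k),37*np.sin(k),4.5]) for k in t]);print('pred ext',P.min(0),P.max(0))
"
```

```text
9.85 [ 551.86382642 -132.78234008  145.07237054] [0.35999115 0.49690477 0.04115692] [ 0.01  0.03 -0.02] 0.19693199970850828 [-0.3   0.    1.47  0.    1.66 -2.29]
[ 615.3442279  -103.83751668  168.46822117] [-0.001  0.001 -0.     0.     0.    -0.003]
[ 99 100 109  89  41  21  50 106 129 126 124 125 131 136]
[154 153 156 154 152 152 143  18  23  62 135 133 132 134 132 132] [131 125 127 128 128  91  15  18  52 120 117 121 124 122]
pred ext [310.7975801  186.97042016] [346.64570754 222.54994852]
```

View pics/f10b.png

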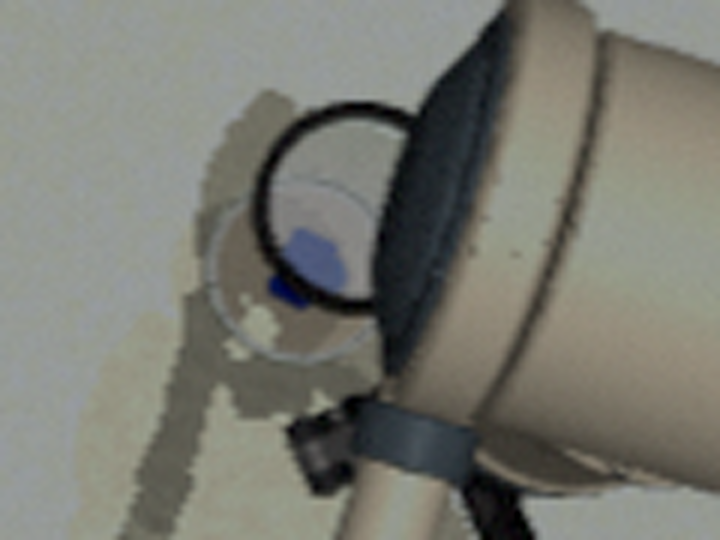

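View pics/f10a.png

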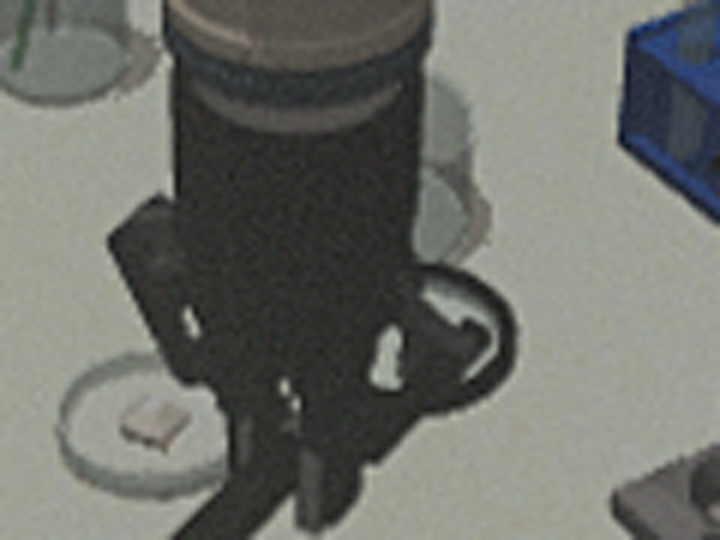

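The top view puts the rim's outer edges at u = 311.5 and v = 186.5 to 222.3. That is within 0.7 px of a level lens centred at about (615.8, -105.2), over the crystal measured at about (615.6, -105.0). The arm is still and nothing else touches the magnifier, so I hand the job in.

```bash
python3 -c "
from plant import bot
print(bot.finish_job())"
```

```text
the job is handed in; nothing more can be done
None
```

I gripped the magnifier by its handle, drew it out of the sleeve, and handed in while holding it still over the blue crystal. The hand-in reports no verdict, so the figures below are my own last measurements.

**Last checks**

| Quantity | Measured | Target | Limit |
|---|---|---|---|
| Lens centre from above, top view (mm) | (615.8, -105.2) | crystal at (615.6, -105.0) | 12 mm apart |
| Lens height | about 168.5 mm | rider's white line at about 168 to 168.5 mm | 8 mm |
| Tilt | about 1° from level | level | 7° |
| Joint speeds | under 0.003 rad/s | still | – |
| Grip width | about 17 mm on the 18 mm handle | handle still held | – |
| Time | 9.9 s | – | 45 s |

**Problems and disagreements**
- **Jam while drawing out:** the handle stuck in the sleeve and the wrist force reached about 91 N in the readings (limit 120 N). The grip slid about 10 mm along the handle towards the lens. By the known sizes the fingers stay about 20 mm short of the rim.
- **Camera disagreement:** the side and top views differ by 3 to 5 mm in plan on fixed things. I compared lens and crystal within the top view. The lens and rider heights rest mainly on the side view, and the rider's height is good to about 2 to 3 mm.
- **Partly hidden lens:** in the last top view the wrist covered part of the rim, so the centre comes from its left, front and rear edges.
- **Not re-measured:** I did not measure the rider or the loose things again at the end. The arm did not pass near the rider, and the dishes that show in the last pictures look unmoved.

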